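Take the LED bar out of the tracing light box

TASK

Lift the loose cover of the tracing light box off its two pins by its handle and lay it flat on the free worktop to the left of the box, without dropping it. Then take out the LED bar that lies inside: it is longer than the hatch, so tilt it and draw it out end first. Finish while still holding the bar steady in the gripper, all of it at least 10 cm above the worktop and clear of everything, and leave the other things where they are.

Things in the scene. Friction and masses are not known exactly. Their poses are not given: they have to be found in the camera images.
- light_box: tracing light box fixed to the worktop: aluminium, x = -176 to +126 mm (x points roughly to the robot's left, y towards the robot), y = -80 to +80 mm, 56 mm high. Origin: on the worktop under the hatch's centre. Inside: flat floor at z = 4 mm, free room x = -170 to +120, y = -76 to +76 mm. Two upright pins, 7 mm thick, stand 10 mm above the roof at x = 0, y = +-66 mm
- hatch (a point): centre of the hatch, the one opening in the roof, 140 (x) x 104 (y) mm, at the level of the roof's top; axes as the light box. The roof is 4 mm thick, its top 52 mm above the inner floor
- free_spot (a point): middle of the free worktop beyond the box's left (+x) end, at worktop level, 225 mm from the hatch's centre; free for 95 mm either way along x and 95 mm either way along y; axes as the light box
- cover: loose hatch cover: grey plate 160 (x) x 156 (y) x 4 mm, about 0.2 kg, lying on the roof over the hatch, two 11 mm holes at y = +-66 mm dropped over the pins. Origin: centre of its underside. On top, in the middle, a black bridge handle: bar 80 mm long along x, 14 mm wide (y), its top 38 and its underside 24 mm above the plate's underside
- cover_grip (a point): centre of the cover's handle bar, 31 mm above the plate's underside; axes as the cover
- led_bar: LED bar: rigid, straight, 210 (x) x 20 (y) x 18 mm high, about 0.09 kg, loose and flat on the box's floor, roughly along the box's x. Longer than the hatch; both ends start under the roof (left end 3 to 27 mm past the hatch's left edge, right end 43 to 67 mm past its right edge). Origin: centre of its underside; x along its length, to the left
- bar_left_end (a point): middle of the bar's end face on the robot's left (its +x end); axes as the bar
- bar_right_end (a point): middle of the bar's end face on the robot's right (its -x end); axes as the bar
- jar_teal: bystander, to be left alone: lidded round jar, 62 mm wide, 72 mm high. Origin: centre of its underside
- ink_0: bystander, to be left alone: ink bottle, 46 mm wide, 57 mm high. Origin: centre of its underside
- tube_crimson: bystander, to be left alone: paint tube, 115 x 38 mm, 30 mm high. Origin: centre of its underside
- masking_tape: bystander, to be left alone: roll of tape lying flat, 99 mm across, 24 mm high. Origin: centre of its underside
- eraser: bystander, to be left alone: small block eraser, 48 x 22 x 12 mm. Origin: centre of its underside
- glue_stick: bystander, to be left alone: standing glue stick, 27 mm wide, 94 mm high. Origin: centre of its underside
- mini_canvas: bystander, to be left alone: small painted canvas lying flat, 100 x 100 x 16 mm. Origin: centre of its underside

How it is judged (in metres and radians):
On the way, in this order (a step that is already met when the one before it is completed fails the run):
1. the cover is lifted off its pins by the gripper (z of cover in the frame of light_box above 0.07 m and contact force between the fingers and cover above 0.5 N), for 0.1 s.
2. the cover lies flat and let go on the worktop to the left of the box (height (world z) of cover below 0.008 m and angle between cover's own z axis and vertical below 0.05 rad and contact force between the fingers and cover below 0.1 N and contact force between cover and light_box below 0.1 N and linear speed of cover below 0.02 m/s and x of cover in the frame of light_box above 0.19 m), for 0.2 s.
3. one end of the bar stands out of the hatch while the other is still inside the box (((z of bar_left_end in the frame of light_box above 0.066 m and z of bar_right_end in the frame of light_box below 0.052 m) or (z of bar_right_end in the frame of light_box above 0.066 m and z of bar_left_end in the frame of light_box below 0.052 m))), for 0.1 s.
At the end, for the whole second after the job is handed in: The bar is held still in the fingers (under 30 mm/s), both ends more than 95 mm above the worktop, touching neither box nor cover; the cover lies flat and released on the worktop (underside within 8 mm of it, tilt under 0.05 rad) on the left of the box, not touching the box (all of step 2 and height (world z) of each of bar_left_end, bar_right_end above 0.095 m and contact force between the fingers and led_bar above 0.5 N and contact force between led_bar and light_box below 0.05 N and contact force between led_bar and cover below 0.05 N and linear speed of led_bar below 0.03 m/s); the arm keeps its last pose, push and grip.
It fails at once if the cover is dropped: it falls faster than 0.5 m/s out of the fingers' hold (linear speed of cover above 0.5 m/s and contact force between the fingers and cover below 0.1 N).
It fails at once if a bystander is moved more than 30 mm (distance of any of jar_teal, ink_0, tube_crimson, masking_tape, eraser, glue_stick, mini_canvas from where it was at the start of the episode above 0.03 m).
It also fails if it takes over 58 s, if anything falls off the work surface, if the arm or the gripper's body presses on something with over 40 N, if the wrist force passes 120 N, or if a joint passes its speed limit or range.

ROBOT

A 6-joint arm with a two-finger parallel gripper is mounted at the origin on a cart in front of the work surface, level with it; the furniture and walls round the work are solid. World frame = base frame: x ahead of the robot, y to its left, z up, the work surface at z = 0. Lengths are in mm, angles in rad, forces in N, time in s.
With the tool pointing down it reaches from about 325 to 900 mm from the base axis. Payload 6.1 kg.
Tool frame: the origin (TCP) lies between the finger pads; the fingertips stand robot.nose_length ahead of it and the grasp point (between the pads) lies 2 mm behind it (robot.nose_length is the distance from the TCP to the fingertips, in mm); z points along the fingers, y is the line along which they close (so a half turn about z gives the same grasp; the last joint's range is limited). The gripper opens to 87 mm and grips with 3 to 60 N. Pads are 19 mm wide; open, the fingers measure 117 mm over their backs; the gripper's body (75 mm by 190 mm) begins 51 mm behind the grasp point.
Start: joints at [1.04, 0.22, 1.526, -0, 1.395, -0.126], TCP at [246.144, 574.481, 239.538] pointing down, gripper open.
Joint ranges: [-2.98, 2.98], [-0.91, 2.08], [0.09, 2.57], [-1.24, 4.39], [0.2, 2.65], [-2.68, 2.68]. Speed limits (rad/s): [2.57, 2.57, 3.01, 3.14, 3.14, 3.14].

INTERFACE

Orientations are given as a unit quaternion [x, y, z, w].
In Python, from plant import robot, capture, get_calibration gives the robot as it stands. The module is installed in compiled form; this text tells all that it offers.
- The arm moves only by the shell command python3 -m pendant 'ROWS' [FORCE]. ROWS is JSON, a list of rows, each an object of numbers: "hand": the finger opening in m, from 0 to 0.087; "dx", "dy", "dz": the shift along the world's x, y, z in m; "spin": the turn about the world's z in rad. A call has 1 to 12 rows; each row is the pose to reach, as a shift and turn from the pose commanded when the call began; what a row does not reach only later rows make up. A row lasts 1/12 s, in which the tool goes at most 41.7 mm and 7.16 degrees, less where a joint would pass 70% of its speed; a pose out of reach is approached as far as the arm can. A call with a gripper value outside its range is refused whole. The fingers move at their own pace and stop on an object; FORCE is the grip in N (left out, the last holds). Time passes only in rows, so rows that repeat a pose let the fingers close. It gives the time, the measured TCP pose, the force, the opening and the grip force at its end, in the units of the state.
- robot.get_state(): the state, without advancing time (a new reading comes with each control period).
- capture(name): name is "side" or "top"; returns the picture (400x640x3 uint8, red, green, blue); there is no depth.
- get_calibration(name): a dict with "camera_matrix" (3x3 intrinsics, pixels), "cam_to_world" (4x4, takes a point from camera to world coordinates). Camera axes: x right, y up, looking along -z (the intrinsics and any distortion apply to the point x, -y, -z); pixel columns grow to the right and rows downward; lengths in mm; the calibration is good to about 2 mm. A picture is of the moment at which its call begins. get_calibration takes no time and is no camera call.
- robot.hand_in(): hands the job in; it is judged then, once.
The state is a dict: "t": time; "joint_positions": joint angles; "qd": joint speeds; "effort": joint torques, N m; "tcp_pos": TCP position; "ee_rot": TCP orientation; "ft_force": force on the tool from outside, world axes, zero at the start; "wrist_torque": the same for the moment, N m; "opening": finger opening in mm; "gripper_force": force on a finger pad.
Only numpy, scipy, OpenCV 4.12 (cv2) and the standard library are available. Lean on these libraries where they do the work, as an engineer would, in place of code of your own. Each camera call takes 0.05 s, during which the arm holds its last target. There are 200 camera calls.

## Working session

There is one attempt and no reset: what is moved stays moved. The work goes in short steps, Python scripts to look and compute and a shell command to move; the robot and the scene stay as the last step left them, time stands still between calls to the robot, and variables do not carry over. Pictures are saved under pics/ and viewed, at most 14 in all, crops included, and the job is handed in when it is done.

```bash
mkdir -p pics; python3 - <<'E'
from plant import robot,capture,get_calibration
import cv2,numpy as np
np.set_printoptions(precision=3,suppress=True)
for n in("side","top"):
    im=capture(n);cv2.imwrite(f"pics/{n}0.png",im[:,:,::-1]);c=get_calibration(n);print(n,c)
print(robot.get_state(),robot.nose_length)
E
```

```text
side {'camera_matrix': array([[416.914,   0.   , 319.107],
       [  0.   , 416.914, 203.4  ],
       [  0.   ,   0.   ,   1.   ]]), 'cam_to_world': array([[    0.999,    -0.013,     0.043,   599.469],
       [    0.045,     0.381,    -0.924, -1046.842],
       [   -0.004,     0.925,     0.381,   501.765],
       [    0.   ,     0.   ,     0.   ,     1.   ]])}
top {'camera_matrix': array([[457.246,   0.   , 315.959],
       [  0.   , 457.246, 205.279],
       [  0.   ,   0.   ,   1.   ]]), 'cam_to_world': array([[   0.072,    0.973,   -0.218,  338.544],
       [  -0.997,    0.07 ,   -0.016,  -44.555],
       [   0.   ,    0.218,    0.976, 1127.335],
       [   0.   ,    0.   ,    0.   ,    1.   ]])}
{'t': 0.1, 'joint_positions': array([ 1.04 ,  0.221,  1.528,  0.   ,  1.395, -0.126]), 'qd': array([-0.001, -0.003, -0.001, -0.002,  0.003, -0.002]), 'effort': array([  0.001, -49.595, -38.852,   0.07 ,   0.052,  -0.   ]), 'tcp_pos': array([245.855, 574.034, 238.521]), 'ee_rot': array([ 0.201,  0.98 , -0.001, -0.   ]), 'ft_force': array([-0.768, -0.905,  0.028]), 'wrist_torque': array([-0.042, -0.037,  0.025]), 'gripper_force': 0.0, 'opening': 86.93532222266771} 17.0
```

View pics/top0.png

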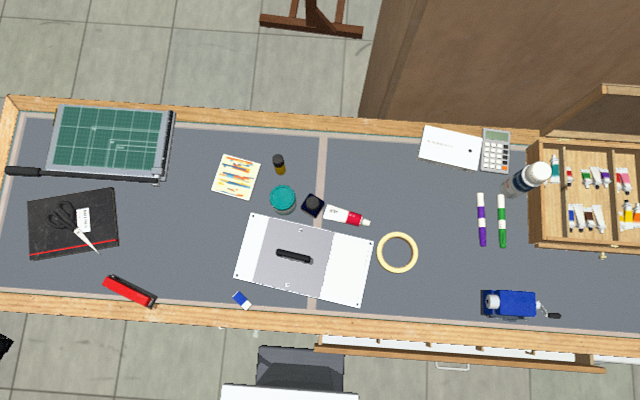

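View pics/side0.png

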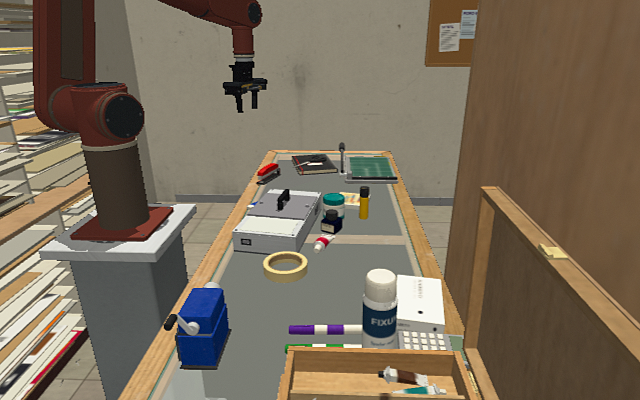

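The top view shows the box with corners near (253,213), (374,236), (360,306), (235,278) and the black handle around (294,257). The free area is to its left, with the canvas (236,176) and eraser (242,299) flanking it. The side view shows the arm clear of the box.

```bash
cat > h.py <<'E'
from plant import robot,capture,get_calibration
import cv2,numpy as np
np.set_printoptions(precision=3,suppress=True)
def ray(n,uv,z):
    c=get_calibration(n);K=c["camera_matrix"];T=c["cam_to_world"]
    uv=np.atleast_2d(np.float64(uv));p=np.c_[uv,np.ones(len(uv))]@np.linalg.inv(K).T
    d=(p*[1,-1,-1])@T[:3,:3].T;o=T[:3,3]
    return o+d*((z-o[2])/d[:,2])[:,None]
def proj(n,P):
    c=get_calibration(n);K=c["camera_matrix"];T=c["cam_to_world"]
    q=(np.atleast_2d(P)-T[:3,3])@T[:3,:3]*[1,-1,-1];q=q@K.T
    return q[:,:2]/q[:,2:]
E
python3 - <<'E'
from h import *
im=cv2.imread("pics/top0.png");hsv=cv2.cvtColor(im,cv2.COLOR_BGR2HSV)
roi=np.zeros(im.shape[:2],np.uint8);cv2.fillPoly(roi,[np.array([[252,209],[380,234],[364,311],[229,281]])],255)
m=((hsv[...,2]>150)&(hsv[...,1]<40)).astype(np.uint8)*255&roi
m=cv2.morphologyEx(m,cv2.MORPH_CLOSE,np.ones((5,5)))
c=max(cv2.findContours(m,0,2)[0],key=cv2.contourArea)
r=cv2.minAreaRect(c);b=cv2.boxPoints(r);print(r,b)
W=ray("top",b,56);print(W,[np.linalg.norm(W[i]-W[i-1]) for i in range(4)])
d=((hsv[...,2]<70)).astype(np.uint8)*255
k=np.zeros_like(d);k[235:280,265:325]=255;d&=k
c=max(cv2.findContours(d,0,2)[0],key=cv2.contourArea);r=cv2.minAreaRect(c);print(r)
print(ray("top",r[0],92), ray("top",cv2.boxPoints(r),94))
cv2.imwrite("pics/crop0.png",cv2.resize(im[190:330,190:390],None,fx=4,fy=4,interpolation=2))
E
```

```text
((305.4038391113281, 258.01922607421875), (131.64637756347656, 77.70732879638672), 15.255120277404785) [[231.677 278.185]
 [252.123 203.215]
 [379.131 237.854]
 [358.685 312.823]]
[[ 390.745  155.049   56.   ]
 [ 571.557  125.945   56.   ]
 [ 509.471 -181.993   56.   ]
 [ 333.73  -142.632   56.   ]] [np.float64(303.0918262295258), np.float64(183.1394673876063), np.float64(314.13427954793985), np.float64(180.0953060303416)]
((292.88238525390625, 255.47061157226562), (34.440059661865234, 6.790997505187988), 14.03624439239502)
[[449.527  15.775  92.   ]] [[448.465  55.359  94.   ]
 [463.626  52.991  94.   ]
 [450.16  -24.008  94.   ]
 [435.101 -21.409  94.   ]]
```

View pics/crop0.png

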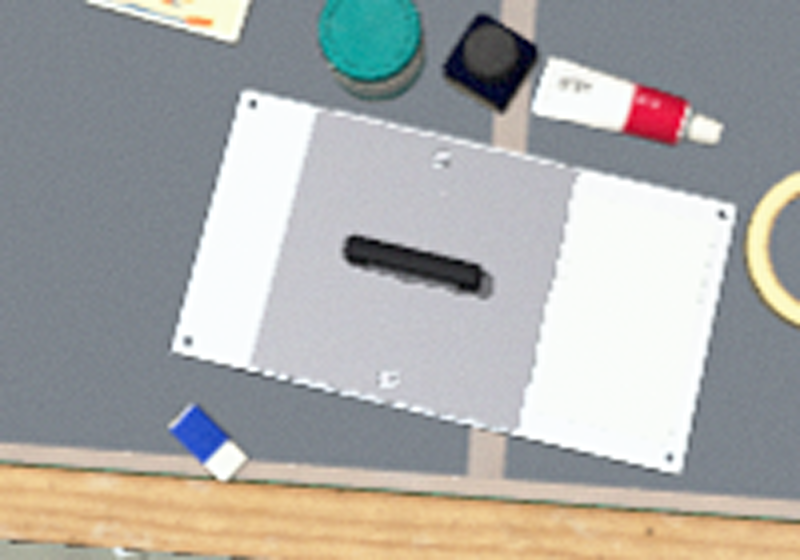

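The crop gives sharp features: box corners at about (251,212.8), (374,241.3), (360.5,308), (233.3,277.5), pin tops at about (300.5,230) and (287,284.8), and handle centre at about (293.3,255.8).

```bash
python3 - <<'E'
from h import *
C=ray("top",np.array([[244,91],[736,205],[682,472],[173,350]])/4+190,56)
print(C,[np.linalg.norm(C[i]-C[i-1]) for i in range(4)])
m=C.mean(0)[:2];L=(C[0]+C[3]-C[1]-C[2])[:2];x=L/np.linalg.norm(L);Y=(C[3]+C[2]-C[0]-C[1])[:2]
print("yaw",np.degrees(np.arctan2(x[1],x[0])),np.degrees(np.arctan2(Y[1],Y[0]))-90,"origin",m+25*x)
P=ray("top",np.array([[442,160],[388,379]])/4+190,64);print("pins mid",P,P.mean(0),P[1]-P[0])
H=ray("top",np.array([[348,247],[481,277]])/4+190,94);print("handle",H.mean(0),H[0]-H[1])
o=m+25*x;print("free",o+225*x)
E
```

```text
[[ 548.081  126.24    56.   ]
 [ 500.526 -170.253   56.   ]
 [ 344.748 -146.222   56.   ]
 [ 392.569  151.586   56.   ]] [np.float64(157.56475953162817), np.float64(300.28296859700623), np.float64(157.62061279267812), np.float64(301.62237662512746)]
yaw 80.8827385987842 80.98666464811848 origin [450.443  15.022]
pins mid [[513.59    4.468  64.   ]
 [384.617  25.32   64.   ]] [449.103  14.894  64.   ] [-128.972   20.853    0.   ]
handle [449.377  14.047  94.   ] [11.519 76.353  0.   ]
free [486.095 237.179]
```

```bash
python3 -m pendant '[{"dx":0.102,"dy":-0.28,"spin":-0.66,"hand":0.05},{"dx":0.102,"dy":-0.28,"spin":-0.66},{"dx":0.102,"dy":-0.28,"spin":-0.66},{"dx":0.102,"dy":-0.28,"spin":-0.66},{"dx":0.102,"dy":-0.28,"spin":-0.66},{"dx":0.102,"dy":-0.28,"spin":-0.66},{"dx":0.102,"dy":-0.28,"spin":-0.66},{"dx":0.102,"dy":-0.28,"spin":-0.66},{"dx":0.102,"dy":-0.28,"spin":-0.66}]'
python3 -m pendant '[{"dx":0.102,"dy":-0.279,"spin":-0.665},{"dx":0.102,"dy":-0.279,"spin":-0.665},{"dx":0.102,"dy":-0.279,"spin":-0.665},{"dx":0.102,"dy":-0.279,"spin":-0.665},{"dx":0.102,"dy":-0.279,"spin":-0.665},{"dx":0.102,"dy":-0.279,"spin":-0.665},{"dx":0.102,"dy":-0.279,"spin":-0.665},{"dx":0.102,"dy":-0.279,"dz":-0.07,"spin":-0.665},{"dx":0.102,"dy":-0.279,"dz":-0.07,"spin":-0.665},{"dx":0.102,"dy":-0.279,"dz":-0.07,"spin":-0.665},{"dx":0.102,"dy":-0.279,"dz":-0.07,"spin":-0.665}]'
python3 - <<'E'
from h import *
s=robot.get_state();print(s)
for n in("side",):
  im=capture(n);cv2.imwrite("pics/s1.png",cv2.resize(im[130:280,200:380,::-1],None,fx=4,fy=4))
E
```

```text
{'t': 0.1, 'joint_positions': array([ 1.04 ,  0.221,  1.528,  0.   ,  1.395, -0.126]), 'qd': array([-0.001, -0.003, -0.001, -0.002,  0.003, -0.002]), 'effort': array([  0.001, -49.595, -38.852,   0.07 ,   0.052,  -0.   ]), 'tcp_pos': array([245.855, 574.034, 238.521]), 'ee_rot': array([ 0.201,  0.98 , -0.001, -0.   ]), 'ft_force': array([-0.768, -0.905,  0.028]), 'wrist_torque': array([-0.042, -0.037,  0.025]), 'gripper_force': 0.0, 'opening': 86.93532222266771}invalid input at $[0]: expected keys hand, dx, dy, dz, spin
invalid input at $[0]: expected keys hand, dx, dy, dz, spin
```

View pics/s1.png

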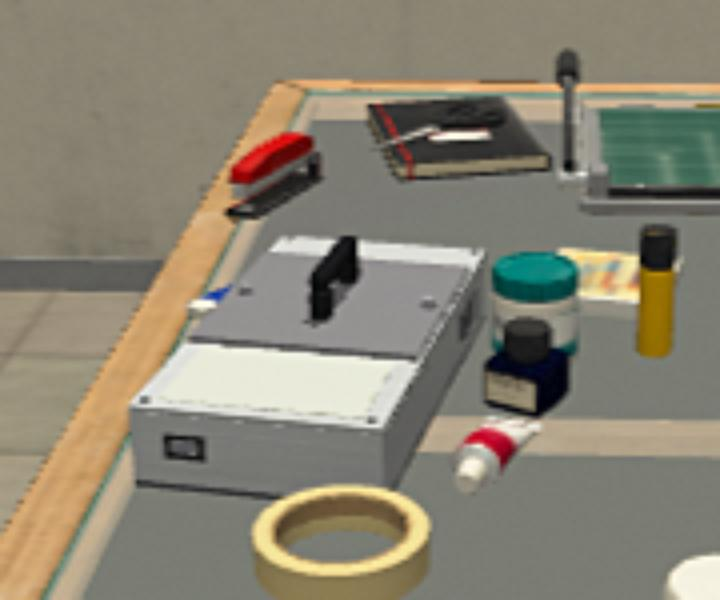

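The rows need every key, so nothing moved; the picture still shows the untouched cover, with its handle around crop (335,280).

```bash
python3 -m pendant '[{"dx":0.102,"dy":-0.28,"dz":0,"spin":-0.66,"hand":0.05},{"dx":0.102,"dy":-0.28,"dz":0,"spin":-0.66,"hand":0.05},{"dx":0.102,"dy":-0.28,"dz":0,"spin":-0.66,"hand":0.05},{"dx":0.102,"dy":-0.28,"dz":0,"spin":-0.66,"hand":0.05},{"dx":0.102,"dy":-0.28,"dz":0,"spin":-0.66,"hand":0.05},{"dx":0.102,"dy":-0.28,"dz":0,"spin":-0.66,"hand":0.05},{"dx":0.102,"dy":-0.28,"dz":0,"spin":-0.66,"hand":0.05},{"dx":0.102,"dy":-0.28,"dz":0,"spin":-0.66,"hand":0.05},{"dx":0.102,"dy":-0.28,"dz":0,"spin":-0.66,"hand":0.05}]'
python3 -m pendant '[{"dx":0.102,"dy":-0.279,"dz":0,"spin":-0.665,"hand":0.05},{"dx":0.102,"dy":-0.279,"dz":0,"spin":-0.665,"hand":0.05},{"dx":0.102,"dy":-0.279,"dz":0,"spin":-0.665,"hand":0.05},{"dx":0.102,"dy":-0.279,"dz":0,"spin":-0.665,"hand":0.05},{"dx":0.102,"dy":-0.279,"dz":0,"spin":-0.665,"hand":0.05},{"dx":0.102,"dy":-0.279,"dz":0,"spin":-0.665,"hand":0.05},{"dx":0.102,"dy":-0.279,"dz":0,"spin":-0.665,"hand":0.05},{"dx":0.102,"dy":-0.279,"dz":-0.07,"spin":-0.665,"hand":0.05},{"dx":0.102,"dy":-0.279,"dz":-0.07,"spin":-0.665,"hand":0.05},{"dx":0.102,"dy":-0.279,"dz":-0.07,"spin":-0.665,"hand":0.05},{"dx":0.102,"dy":-0.279,"dz":-0.07,"spin":-0.665,"hand":0.05}]'
python3 - <<'E'
from h import *
from scipy.spatial.transform import Rotation as R
s=robot.get_state();print(s["t"],s["tcp_pos"],s["joint_positions"],s["opening"]);y=R.from_quat(s["ee_rot"]).as_matrix()[:,1];print(y,np.degrees(np.arctan2(y[1],y[0])))
im=capture("side");cv2.imwrite("pics/s1.png",cv2.resize(im[130:280,200:380,::-1],None,fx=4,fy=4))
E
```

```text
t: 0.9
tcp_pos: [349.0, 292.4, 239.5]
ee_rot: [0.509, 0.86, 0.0, 0.0]
ft_force: [0.4, -0.4, 0.1]
opening: 50.4
gripper_force: 0.0
t: 1.82
tcp_pos: [449.0, 16.7, 168.2]
ee_rot: [0.761, 0.649, -0.001, -0.002]
ft_force: [0.5, -0.3, 1.6]
opening: 50.1
gripper_force: 0.0
1.8167 [448.97   16.672 168.21 ] [-0.139 -0.142  2.038  0.001  1.25   0.019] 50.112158595368065
[ 0.987 -0.158 -0.005] -9.065311802229141
```

View pics/s1.png

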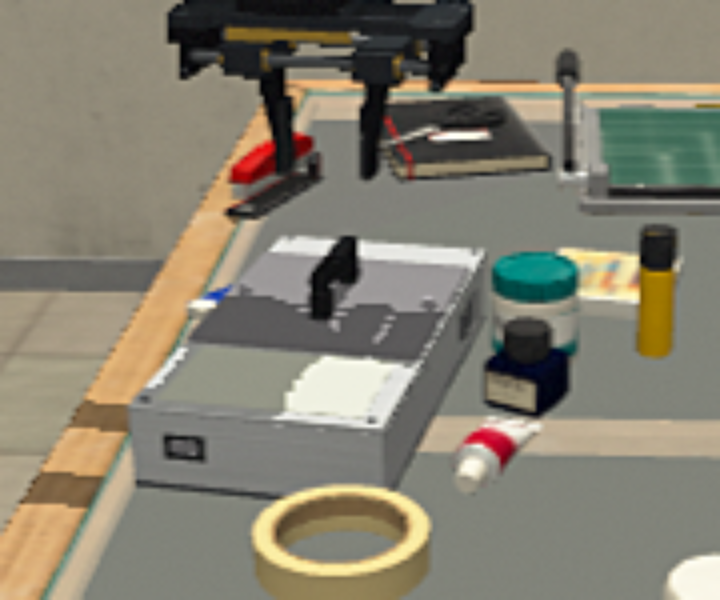

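Fingers are open and straddle the handle line from above. Descend, grip and lift.

```bash
python3 -m pendant '[{"dx":0,"dy":-0.002,"dz":-0.03,"spin":0,"hand":0.05},{"dx":0,"dy":-0.002,"dz":-0.06,"spin":0,"hand":0.05},{"dx":0,"dy":-0.002,"dz":-0.075,"spin":0,"hand":0.05},{"dx":0,"dy":-0.002,"dz":-0.083,"spin":0,"hand":0.05},{"dx":0,"dy":-0.002,"dz":-0.083,"spin":0,"hand":0.05},{"dx":0,"dy":-0.002,"dz":-0.083,"spin":0,"hand":0},{"dx":0,"dy":-0.002,"dz":-0.083,"spin":0,"hand":0},{"dx":0,"dy":-0.002,"dz":-0.083,"spin":0,"hand":0},{"dx":0,"dy":-0.002,"dz":-0.083,"spin":0,"hand":0},{"dx":0,"dy":-0.002,"dz":-0.083,"spin":0,"hand":0},{"dx":0,"dy":-0.002,"dz":-0.083,"spin":0,"hand":0},{"dx":0,"dy":-0.002,"dz":-0.083,"spin":0,"hand":0}]' 40
```

```text
t: 2.87
tcp_pos: [450.5, 13.4, 86.9]
ee_rot: [0.761, 0.649, 0.0, 0.0]
ft_force: [-0.5, 0.0, 2.4]
opening: 13.4
gripper_force: 40.0
```

```bash
python3 -m pendant '[{"dx":0,"dy":0,"dz":0.01,"spin":0,"hand":0},{"dx":0,"dy":0,"dz":0.02,"spin":0,"hand":0},{"dx":0,"dy":0,"dz":0.03,"spin":0,"hand":0},{"dx":0,"dy":0,"dz":0.045,"spin":0,"hand":0},{"dx":0,"dy":0,"dz":0.06,"spin":0,"hand":0},{"dx":0,"dy":0,"dz":0.07,"spin":0,"hand":0},{"dx":0,"dy":0,"dz":0.07,"spin":0,"hand":0},{"dx":0,"dy":0,"dz":0.07,"spin":0,"hand":0}]' 40
python3 - <<'E'
from h import *
im=capture("side");a=im[60:280,150:400,::-1];b=capture("top")[150:330,150:390,::-1]
cv2.imwrite("pics/s2.png",np.vstack([cv2.resize(a,(600,300))[:, :],cv2.resize(b,(600,300))]))
E
```

```text
t: 3.53
tcp_pos: [450.6, 13.4, 157.4]
ee_rot: [0.761, 0.649, 0.001, 0.001]
ft_force: [-0.7, -0.7, -2.0]
opening: 13.6
gripper_force: 40.0
```

View pics/s2.png

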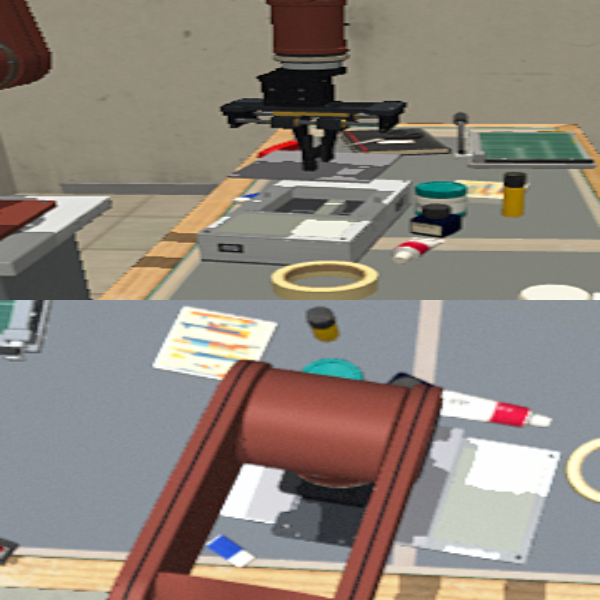

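The cover hangs level in the gripper above the open hatch. Carry it left and lower it.

```bash
python3 -m pendant '[{"dx":0.002,"dy":0.015,"dz":0,"spin":0,"hand":0},{"dx":0.007,"dy":0.045,"dz":0,"spin":0,"hand":0},{"dx":0.012,"dy":0.075,"dz":0,"spin":0,"hand":0},{"dx":0.017,"dy":0.11,"dz":0,"spin":0,"hand":0},{"dx":0.023,"dy":0.145,"dz":0,"spin":0,"hand":0},{"dx":0.028,"dy":0.18,"dz":0,"spin":0,"hand":0},{"dx":0.032,"dy":0.205,"dz":0,"spin":0,"hand":0},{"dx":0.034,"dy":0.218,"dz":0,"spin":0,"hand":0},{"dx":0.035,"dy":0.223,"dz":0,"spin":0,"hand":0},{"dx":0.035,"dy":0.223,"dz":0,"spin":0,"hand":0}]' 40
python3 -m pendant '[{"dx":0,"dy":0,"dz":-0.015,"spin":0,"hand":0},{"dx":0,"dy":0,"dz":-0.035,"spin":0,"hand":0},{"dx":0,"dy":0,"dz":-0.06,"spin":0,"hand":0},{"dx":0,"dy":0,"dz":-0.08,"spin":0,"hand":0},{"dx":0,"dy":0,"dz":-0.095,"spin":0,"hand":0},{"dx":0,"dy":0,"dz":-0.108,"spin":0,"hand":0},{"dx":0,"dy":0,"dz":-0.115,"spin":0,"hand":0},{"dx":0,"dy":0,"dz":-0.119,"spin":0,"hand":0},{"dx":0,"dy":0,"dz":-0.122,"spin":0,"hand":0},{"dx":0,"dy":0,"dz":-0.124,"spin":0,"hand":0},{"dx":0,"dy":0,"dz":-0.124,"spin":0,"hand":0}]' 40
```

```text
t: 4.47
tcp_pos: [484.6, 236.7, 155.5]
ee_rot: [0.761, 0.649, -0.001, -0.0]
ft_force: [-0.1, -0.6, -2.4]
opening: 13.4
gripper_force: 40.0
t: 5.38
tcp_pos: [485.5, 236.3, 32.9]
ee_rot: [0.761, 0.649, 0.0, 0.0]
ft_force: [-1.1, 0.8, -1.2]
opening: 13.4
gripper_force: 40.0
```

```bash
python3 -m pendant '[{"dx":0,"dy":0,"dz":-0.001,"spin":0,"hand":0},{"dx":0,"dy":0,"dz":-0.002,"spin":0,"hand":0},{"dx":0,"dy":0,"dz":-0.003,"spin":0,"hand":0},{"dx":0,"dy":0,"dz":-0.003,"spin":0,"hand":0}]' 40
```

```text
t: 5.72
tcp_pos: [485.7, 236.7, 30.9]
ee_rot: [0.761, 0.649, 0.0, 0.0]
ft_force: [-2.6, -1.1, 5.9]
opening: 13.4
gripper_force: 40.0
```

```bash
python3 -m pendant '[{"dx":0,"dy":0,"dz":0,"spin":0,"hand":0.045},{"dx":0,"dy":0,"dz":0,"spin":0,"hand":0.045},{"dx":0,"dy":0,"dz":0,"spin":0,"hand":0.045},{"dx":0,"dy":0,"dz":0,"spin":0,"hand":0.045},{"dx":0,"dy":0,"dz":0,"spin":0,"hand":0.045},{"dx":0,"dy":0,"dz":0.02,"spin":0,"hand":0.045},{"dx":0,"dy":0,"dz":0.06,"spin":0,"hand":0.045},{"dx":0,"dy":0,"dz":0.1,"spin":0,"hand":0.045},{"dx":0,"dy":0.02,"dz":0.13,"spin":0,"hand":0.045},{"dx":0,"dy":0.05,"dz":0.15,"spin":0,"hand":0.045},{"dx":0,"dy":0.08,"dz":0.17,"spin":0,"hand":0.045}]' 40
python3 - <<'E'
from h import *
t=capture("top")[:,:,::-1];s=capture("side")[:,:,::-1];cv2.imwrite("pics/t3.png",t);cv2.imwrite("pics/side3.png",s)
cv2.imwrite("pics/v3.png",np.vstack([cv2.resize(t[180:320,180:390],(600,400),interpolation=2),cv2.resize(s[160:260,220:380],(600,200))[:200]]))
E
```

```text
t: 6.63
tcp_pos: [485.9, 317.1, 202.1]
ee_rot: [0.762, 0.648, 0.001, 0.0]
ft_force: [1.1, -0.2, 0.2]
opening: 44.8
gripper_force: 0.0
```

View pics/v3.png

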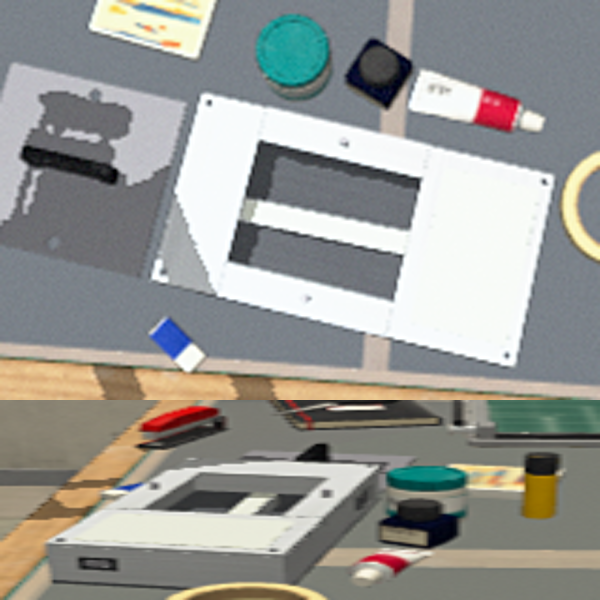

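The cover lies flat and free on the left at crop (80,165). The bar crosses the hatch with its centreline from crop (258,211.5) to (405,240). Convert this to positions at the bar's top (z=22).

```bash
python3 - <<'E'
from h import *
t=cv2.imread("pics/t3.png");x=np.array([.158,.987]);y=np.array([-.987,.158]);o=np.array([450,15.])
f=lambda u,z:[(round((p[:2]-o)@x,1),round((p[:2]-o)@y,1)) for p in ray("top",np.array(u)*210/600*[1,1]+180,z)]
print("bar",f([[258,211.5],[405,240],[258,202],[258,221],[243,209]],22),ray("top",np.array([[258,211.5],[405,240]])*.35+180,22))
print("hatch",f([[260,141],[423,180],[392,301],[230,263]],56),"pins",f([[345,142],[307,298]],65))
print("cover",f([[10,63],[187,101],[135,277]],4))
g=cv2.cvtColor(t,cv2.COLOR_BGR2GRAY)
for r in range(249,260): print(r,g[r,258:276])
E
```

```text
bar [(np.float64(59.9), np.float64(2.9)), (np.float64(-66.7), np.float64(-2.1)), (np.float64(61.9), np.float64(-4.9)), (np.float64(57.9), np.float64(10.7)), (np.float64(72.8), np.float64(3.7))] [[456.607  74.638  22.   ]
 [441.533 -51.174  22.   ]]
hatch [(np.float64(68.7), np.float64(-51.2)), (np.float64(-70.3), np.float64(-50.3)), (np.float64(-67.8), np.float64(51.3)), (np.float64(67.4), np.float64(51.7))] pins [(np.float64(-0.8), np.float64(-65.1)), (np.float64(-1.0), np.float64(65.0))]
cover [(np.float64(307.8), np.float64(-75.7)), (np.float64(146.9), np.float64(-78.4)), (np.float64(150.1), np.float64(79.2))]
249 [250 250 250 250 251 254 237 157 120 111  98  90 104  89  53  92 112 111]
250 [251 250 250 251 251 253 224 152 179 182 187 167 205 198 160 167 161 144]
251 [250 250 251 249 252 254 221 154 179 181 178 177 242 255 255 255 254 240]
252 [250 250 250 251 252 247 200 167 179 180 177 193 244 252 252 252 252 253]
253 [250 250 250 251 253 234 151 163 180 176 174 238 254 251 250 250 250 251]
254 [251 251 250 252 254 228 157 178 178 180 172 238 253 251 250 249 250 250]
255 [250 250 250 251 254 220 158 177 181 177 192 243 252 250 250 250 250 250]
256 [250 251 251 253 245 191 163 167 181 178 243 255 252 251 251 251 251 251]
257 [249 250 251 254 226 102  95 119 160 170 233 254 254 254 253 252 253 252]
258 [250 251 252 255 215  53  62  64  75  63  71 129 185 242 238 239 253 253]
259 [250 250 253 254 193  52  69  67  67  69  67  65  66  71  73  83 147 194]
```

```bash
python3 -m pendant '[{"dx":-0.004,"dy":-0.035,"dz":0,"spin":0.039,"hand":0.045},{"dx":-0.009,"dy":-0.07,"dz":0,"spin":0.039,"hand":0.045},{"dx":-0.013,"dy":-0.11,"dz":0,"spin":0.039,"hand":0.045},{"dx":-0.018,"dy":-0.15,"dz":0,"spin":0.039,"hand":0.045},{"dx":-0.023,"dy":-0.19,"dz":0,"spin":0.039,"hand":0.045},{"dx":-0.028,"dy":-0.23,"dz":0,"spin":0.039,"hand":0.045},{"dx":-0.0305,"dy":-0.252,"dz":-0.02,"spin":0.039,"hand":0.045},{"dx":-0.0305,"dy":-0.252,"dz":-0.06,"spin":0.039,"hand":0.045},{"dx":-0.0305,"dy":-0.252,"dz":-0.09,"spin":0.039,"hand":0.045},{"dx":-0.0305,"dy":-0.252,"dz":-0.11,"spin":0.039,"hand":0.045},{"dx":-0.0305,"dy":-0.252,"dz":-0.11,"spin":0.039,"hand":0.045}]' 12
python3 - <<'E'
from h import *
from scipy.spatial.transform import Rotation as R
s=robot.get_state();y=R.from_quat(s["ee_rot"]).as_matrix()[:,1];print(s["tcp_pos"],np.degrees(np.arctan2(y[1],y[0])),R.from_quat(s["ee_rot"]).as_matrix()[:,2])
im=capture("side");cv2.imwrite("pics/s4.png",cv2.resize(im[140:250,220:340,::-1],None,fx=5,fy=5,interpolation=2))
E
```

```text
t: 7.65
tcp_pos: [449.8, 63.8, 84.2]
ee_rot: [0.749, 0.663, -0.004, -0.003]
ft_force: [-1.4, -1.6, -1.1]
opening: 44.8
gripper_force: 0.0
[449.813  63.766  84.169] -6.934478253560858 [-0.01  0.   -1.  ]
```

View pics/s4.png

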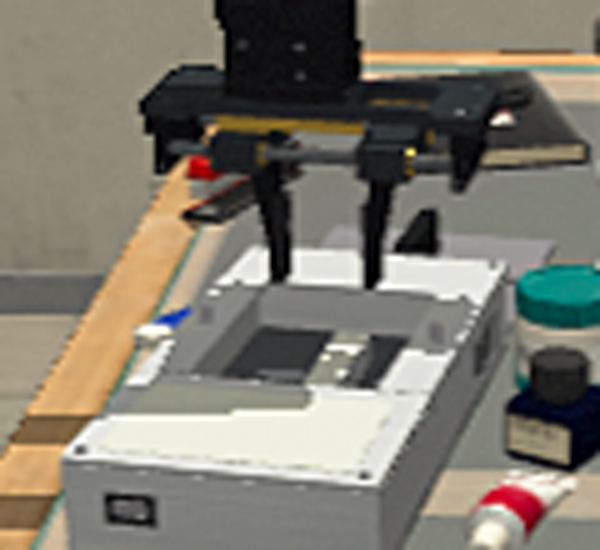

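The fingers hang over the left part of the hatch, on either side of the bar's line. Let it settle, then read.

```bash
python3 -m pendant '[{"dx":0,"dy":0,"dz":0,"spin":0,"hand":0.045},{"dx":0,"dy":0,"dz":0,"spin":0,"hand":0.045},{"dx":0,"dy":0,"dz":0,"spin":0,"hand":0.045}]' 12
```

```text
t: 7.95
tcp_pos: [456.1, 64.5, 91.4]
ee_rot: [0.748, 0.664, 0.001, 0.001]
ft_force: [0.5, -0.4, 0.1]
opening: 45.0
gripper_force: 0.0
```

```bash
python3 -m pendant '[{"dx":-0.001,"dy":0,"dz":-0.015,"spin":0,"hand":0.045},{"dx":-0.001,"dy":0,"dz":-0.03,"spin":0,"hand":0.045},{"dx":-0.001,"dy":0,"dz":-0.045,"spin":0,"hand":0.045},{"dx":-0.001,"dy":0,"dz":-0.057,"spin":0,"hand":0.045},{"dx":-0.001,"dy":0,"dz":-0.064,"spin":0,"hand":0.045},{"dx":-0.001,"dy":0,"dz":-0.067,"spin":0,"hand":0.045},{"dx":-0.001,"dy":0,"dz":-0.067,"spin":0,"hand":0.045},{"dx":-0.001,"dy":0,"dz":-0.067,"spin":0,"hand":0},{"dx":-0.001,"dy":0,"dz":-0.067,"spin":0,"hand":0},{"dx":-0.001,"dy":0,"dz":-0.067,"spin":0,"hand":0},{"dx":-0.001,"dy":0,"dz":-0.067,"spin":0,"hand":0},{"dx":-0.001,"dy":0,"dz":-0.067,"spin":0,"hand":0}]' 12
```

```text
t: 8.95
tcp_pos: [454.2, 64.5, 23.0]
ee_rot: [0.748, 0.663, 0.0, 0.0]
ft_force: [-0.2, -0.4, 1.9]
opening: 20.2
gripper_force: 11.9
```

```bash
python3 -m pendant '[{"dx":-0.001,"dy":-0.008,"dz":0.001,"spin":0,"hand":0},{"dx":-0.002,"dy":-0.016,"dz":0.001,"spin":0,"hand":0},{"dx":-0.003,"dy":-0.023,"dz":0.001,"spin":0,"hand":0},{"dx":-0.004,"dy":-0.028,"dz":0.001,"spin":0,"hand":0},{"dx":-0.004,"dy":-0.031,"dz":0.001,"spin":0,"hand":0},{"dx":-0.004,"dy":-0.031,"dz":0.001,"spin":0,"hand":0},{"dx":-0.004,"dy":-0.031,"dz":0.001,"spin":0,"hand":0}]' 12
python3 - <<'E'
from h import *
im=capture("side");a=cv2.resize(im[150:250,220:340,::-1],(600,500),interpolation=2)
cv2.imwrite("pics/s5.png",a);cv2.imwrite("pics/t5.png",capture("top")[:,:,::-1])
E
```

```text
t: 9.53
tcp_pos: [449.6, 33.2, 23.5]
ee_rot: [0.749, 0.663, 0.0, -0.0]
ft_force: [-0.1, -0.5, -0.5]
opening: 19.7
gripper_force: 12.0
```

View pics/s5.png

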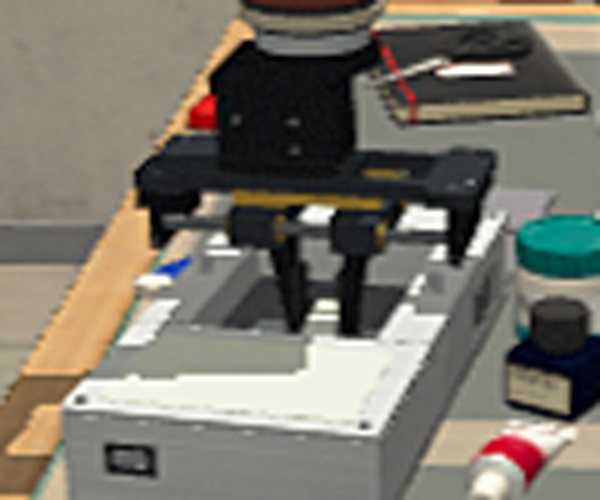

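Bar gripped, moved right, no wall contact; its left end should now be clear of the hatch edge. Lift gently with the force watched.

```bash
python3 -m pendant '[{"dx":0,"dy":0,"dz":0.006,"spin":0,"hand":0},{"dx":0,"dy":0,"dz":0.012,"spin":0,"hand":0},{"dx":0,"dy":0,"dz":0.018,"spin":0,"hand":0},{"dx":0,"dy":0,"dz":0.024,"spin":0,"hand":0},{"dx":0,"dy":0,"dz":0.03,"spin":0,"hand":0},{"dx":0,"dy":0,"dz":0.03,"spin":0,"hand":0}]' 6
python3 -m pendant '[{"dx":0,"dy":0,"dz":0.006,"spin":0,"hand":0},{"dx":0,"dy":0,"dz":0.012,"spin":0,"hand":0},{"dx":0,"dy":0,"dz":0.018,"spin":0,"hand":0},{"dx":0,"dy":0,"dz":0.024,"spin":0,"hand":0},{"dx":0,"dy":0,"dz":0.024,"spin":0,"hand":0}]' 6
python3 - <<'E'
from h import *
im=capture("side");a=cv2.resize(im[130:250,200:360,::-1],(720,540),interpolation=2)
cv2.imwrite("pics/s6.png",a)
E
```

```text
t: 10.13
tcp_pos: [450.9, 33.5, 55.3]
ee_rot: [0.748, 0.664, 0.001, 0.001]
ft_force: [0.9, -0.1, -0.3]
opening: 20.1
gripper_force: 6.0
t: 10.55
tcp_pos: [450.7, 33.4, 79.0]
ee_rot: [0.748, 0.663, 0.001, 0.001]
ft_force: [1.4, -0.2, -0.8]
opening: 20.1
gripper_force: 6.0
```

View pics/s6.png

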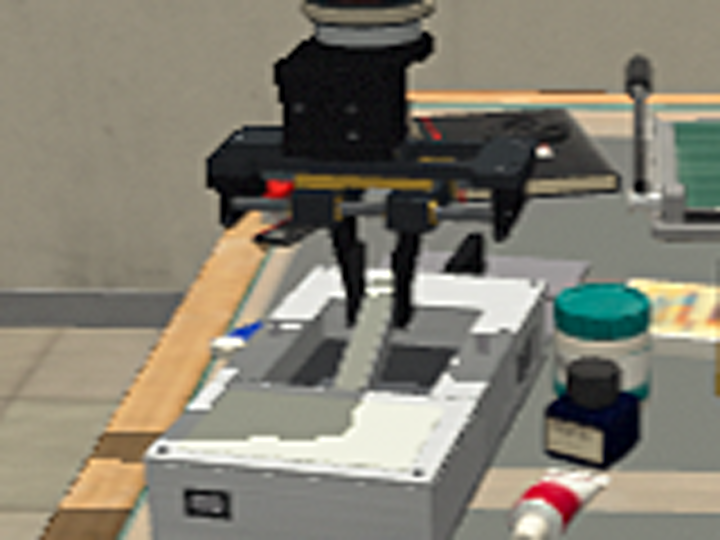

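The bar tilts in the pads with its left end out of the hatch and right end still inside. Draw it up and to the left.

```bash
python3 -m pendant '[{"dx":0.001,"dy":0.008,"dz":0.001,"spin":0,"hand":0},{"dx":0.003,"dy":0.018,"dz":0.003,"spin":0,"hand":0},{"dx":0.005,"dy":0.028,"dz":0.006,"spin":0,"hand":0},{"dx":0.006,"dy":0.037,"dz":0.012,"spin":0,"hand":0},{"dx":0.006,"dy":0.037,"dz":0.022,"spin":0,"hand":0},{"dx":0.006,"dy":0.037,"dz":0.032,"spin":0,"hand":0},{"dx":0.006,"dy":0.037,"dz":0.042,"spin":0,"hand":0},{"dx":0.006,"dy":0.037,"dz":0.052,"spin":0,"hand":0},{"dx":0.006,"dy":0.037,"dz":0.052,"spin":0,"hand":0}]' 6
python3 - <<'E'
from h import *
im=capture("side");a=cv2.resize(im[110:250,190:360,::-1],(680,560),interpolation=2)
cv2.imwrite("pics/s7.png",a)
E
```

```text
t: 11.35
tcp_pos: [457.5, 70.2, 132.6]
ee_rot: [0.748, 0.663, 0.002, 0.002]
ft_force: [0.8, 0.5, -0.4]
opening: 19.8
gripper_force: 6.0
```

View pics/s7.png

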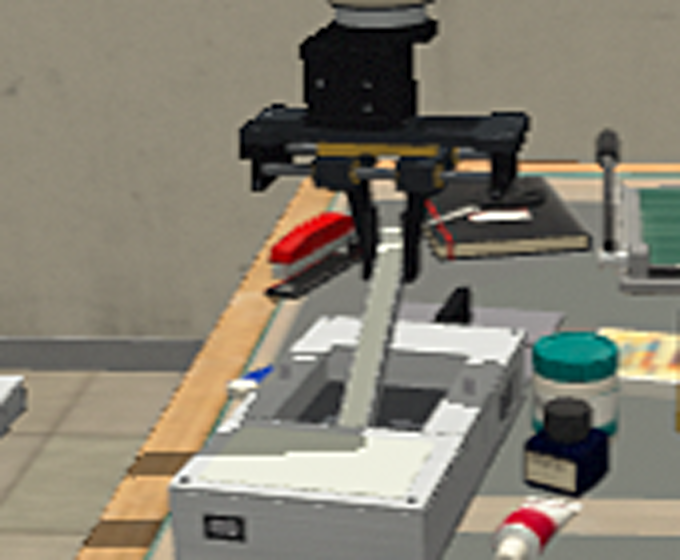

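The bar is steeply tilted, and its lower end (crop (355,425)) is close to the hatch's right edge. Move a little further left, then up with the grip recentred over the hatch.

```bash
python3 -m pendant '[{"dx":0.001,"dy":0.007,"dz":0.001,"spin":0,"hand":0},{"dx":0.002,"dy":0.014,"dz":0.004,"spin":0,"hand":0},{"dx":0.002,"dy":0.014,"dz":0.012,"spin":0,"hand":0},{"dx":0.002,"dy":0.012,"dz":0.022,"spin":0,"hand":0},{"dx":0.001,"dy":0.004,"dz":0.03,"spin":0,"hand":0},{"dx":-0.001,"dy":-0.006,"dz":0.04,"spin":0,"hand":0},{"dx":-0.003,"dy":-0.018,"dz":0.05,"spin":0,"hand":0},{"dx":-0.005,"dy":-0.03,"dz":0.062,"spin":0,"hand":0},{"dx":-0.006,"dy":-0.037,"dz":0.077,"spin":0,"hand":0},{"dx":-0.006,"dy":-0.04,"dz":0.09,"spin":0,"hand":0},{"dx":-0.006,"dy":-0.04,"dz":0.1,"spin":0,"hand":0},{"dx":-0.006,"dy":-0.04,"dz":0.1,"spin":0,"hand":0}]' 8
python3 -m pendant '[{"dx":0,"dy":0,"dz":0.01,"spin":0,"hand":0},{"dx":0,"dy":0,"dz":0.025,"spin":0,"hand":0},{"dx":0,"dy":0,"dz":0.04,"spin":0,"hand":0},{"dx":0,"dy":0,"dz":0.055,"spin":0,"hand":0},{"dx":0,"dy":0,"dz":0.07,"spin":0,"hand":0},{"dx":0,"dy":0,"dz":0.085,"spin":0,"hand":0},{"dx":0,"dy":0,"dz":0.1,"spin":0,"hand":0},{"dx":0,"dy":0,"dz":0.115,"spin":0,"hand":0},{"dx":0,"dy":0,"dz":0.125,"spin":0,"hand":0},{"dx":0,"dy":0,"dz":0.13,"spin":0,"hand":0},{"dx":0,"dy":0,"dz":0.13,"spin":0,"hand":0},{"dx":0,"dy":0,"dz":0.13,"spin":0,"hand":0}]' 20
python3 - <<'E'
from h import *
im=capture("side");a=cv2.resize(im[30:250,160:410,::-1],(660,580),interpolation=2)
cv2.imwrite("pics/s8.png",a)
print(robot.get_state()["joint_positions"])
E
```

```text
t: 12.4
tcp_pos: [451.0, 29.4, 232.7]
ee_rot: [0.749, 0.663, 0.002, 0.002]
ft_force: [-0.2, -0.7, -1.4]
opening: 20.0
gripper_force: 8.0
t: 13.4
tcp_pos: [449.5, 30.5, 358.9]
ee_rot: [0.748, 0.663, -0.0, -0.0]
ft_force: [0.1, -0.3, -0.7]
opening: 19.6
gripper_force: 20.0
[-0.108 -0.26   1.78  -0.     1.623  0.012]
```

View pics/s8.png

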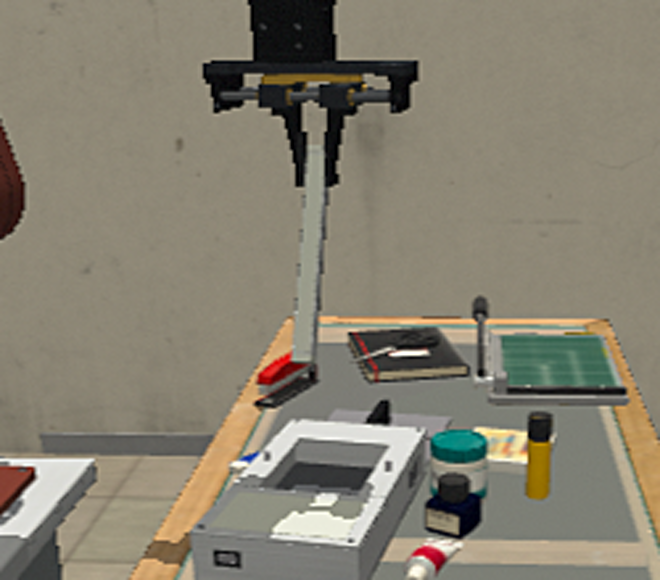

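The bar is out and hangs in the gripper well above the box (lower end at crop (303,360), about z = 165 mm). The cover still lies flat on the left. Let it settle and hand in.

```bash
python3 -m pendant '[{"dx":0,"dy":0,"dz":0,"spin":0,"hand":0},{"dx":0,"dy":0,"dz":0,"spin":0,"hand":0},{"dx":0,"dy":0,"dz":0,"spin":0,"hand":0},{"dx":0,"dy":0,"dz":0,"spin":0,"hand":0},{"dx":0,"dy":0,"dz":0,"spin":0,"hand":0},{"dx":0,"dy":0,"dz":0,"spin":0,"hand":0},{"dx":0,"dy":0,"dz":0,"spin":0,"hand":0},{"dx":0,"dy":0,"dz":0,"spin":0,"hand":0},{"dx":0,"dy":0,"dz":0,"spin":0,"hand":0},{"dx":0,"dy":0,"dz":0,"spin":0,"hand":0},{"dx":0,"dy":0,"dz":0,"spin":0,"hand":0},{"dx":0,"dy":0,"dz":0,"spin":0,"hand":0}]' 20
python3 -c "
from plant import robot;print(robot.hand_in())"
```

```text
t: 14.45
tcp_pos: [449.6, 30.5, 359.6]
ee_rot: [0.748, 0.663, 0.0, 0.0]
ft_force: [0.3, 0.8, -1.2]
opening: 19.9
gripper_force: 20.0
the job is handed in; nothing more can be done
None
```

I handed the job in at about 14.5 s: the cover lies flat and released to the left of the box, and the LED bar is out, held still in the gripper with its lower end about 16 cm above the worktop by my estimate; the hand-in returned no verdict.

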